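# Set the length stop to the clamped chair rung

### The job

On the bench lies a grey jig board with two parallel lanes, each with a sliding stop on a track and a clamp; a turned chair rung is clamped in one of the lanes. Slide the stop of that lane along its track until it sits up against the end of the rung, and let go of it. Leave the other lane's stop where it is.

Things in the scene. Friction and masses are not known exactly. Their poses are not given: they have to be found in the camera images.
- jig: Grey-faced board fixed to the bench, 210 mm (x) by 460 mm (y, from -190 to +270), 18 mm thick. Origin: on the bench surface, on the middle line between its two lanes, which run along y: near lane at x = -55 mm, far lane at x = +55 mm. Stops at the -y end, clamps at the +y end; a dark strip 12 mm high divides the lanes.
- near_stop_grip (a point): Stop in the lane nearer to the robot: aluminium carriage 44 mm across the track, 40 along it, top 52 mm above the bench; on it an upright black grip 24 mm across x 28 along x 42 tall. Point: centre of the grip's top, 94 mm above the bench. The face that meets the rung is 20 mm from it towards jig +y. Slides along jig y only (y -150 to +50 mm), resists with 3 N, stays where left, is blocked by the rung.
- far_stop_grip (a point): Stop in the lane farther from the robot: aluminium carriage 44 mm across the track, 40 along it, top 52 mm above the bench; on it an upright black grip 24 mm across x 28 along x 42 tall. Point: centre of the grip's top, 94 mm above the bench. The face that meets the rung is 20 mm from it towards jig +y. Slides along jig y only (y -150 to +50 mm), resists with 3 N, stays where left, is blocked by the rung.
- rung_end (a point): Centre of the rung's end face towards the stop, 36 mm above the bench. Pale wooden rod along jig y, 28 mm thick, with a tenon 20 mm thick and 22 long at each end, 220 mm long from here towards +y; firmly clamped, in the near or far lane. Its clamp (60 mm wide, 94 mm above the bench with its black knob) begins 82 mm from here. The other lane has an equal clamp, empty.

How it is judged:
By the outcome, as a careful person would: the job done as asked, in the order asked, and still so for the second after the job is handed in, with the robot touching nothing.
It also fails if it takes over 29 s, if anything falls off the work surface, if the arm or the gripper's body presses on something with over 40 N, if the wrist force passes 120 N, or if a joint passes its speed limit or range.

### The arm

A 6-joint arm with a two-finger parallel gripper is mounted at the origin on the work surface. World frame = base frame: x ahead of the robot, y to its left, z up, the work surface at z = 0. Lengths are in m, angles in degrees, forces in N, time in s.
With the tool pointing down it reaches from about 0.375 to 0.975 m from the base axis. Payload 3.8 kg.
Tool frame: the origin (TCP) lies on the centre line of the jaws, within the pads' length; the fingertips stand 11 mm ahead of it and the grasp point (between the pads) lies 8 mm behind it; z points along the fingers, y is the line along which they close (so a half turn about z gives the same grasp; the last joint's range is limited). The gripper opens to 88 mm and grips with 3 to 60 N. Pads are 18 mm wide; open, the fingers measure 123 mm over their backs; the gripper's body (75 mm by 187 mm) begins 45 mm behind the grasp point.
Start: joints at [-77.401, 15.12, 91.902, -0, 72.978, -2.114], TCP at [0.171, -0.653, 0.25] pointing down, gripper open.
Joint ranges: [-150.88, 150.88], [-54.13, 125.18], [17.81, 147.31], [-75.09, 255.09], [0, 152.58], [-146.25, 146.25]. Speed limits (degrees/s): [147.25, 147.25, 180, 180, 180, 180].

### API

Orientations are given as [roll, pitch, yaw] about the fixed x, y, z axes, in that order (R = Rz(yaw) Ry(pitch) Rx(roll)).
In Python, from cell import * gives the robot as it stands.
- The arm moves only by the shell command python3 -m handwheel 'ROWS' [OPENING] [FORCE]. ROWS is JSON, a list of rows, each a list of 6 numbers: the shift along the tool's x, y, z in m, then the turn, a rotation vector about the tool's x, y, z in rad. In form: [[dx, dy, dz, rx, ry, rz], ...]. A call has 1 to 20 rows; each row is the pose to reach, as a shift and turn from the pose commanded when the call began, along the tool's axes at that moment; what a row does not reach only later rows make up. A row lasts 1/12 s, in which the tool goes at most 41.7 mm and 7.16 degrees, less where a joint would pass 70% of its speed; a pose out of reach is approached as far as the arm can. A call with a gripper value outside its range is refused whole. OPENING is the opening, from 0 (shut) to 1 (fully open), set as the call begins (- or left out, the last holds). The fingers move at their own pace and stop on an object; FORCE is the grip in N (left out, the last holds). Time passes only in rows, so rows that repeat a pose let the fingers close. It gives the time, the measured TCP pose, the force, the opening and the grip force at its end, in the units of the state.
- get_state(): the state, without advancing time (a new reading comes with each control period).
- capture(name): name is "side" or "top" or "wrist"; returns (picture, depth): 420x560x3 uint8, red, green, blue; 420x560 float32, m along the optical axis (not along the pixel's ray), 0 where there is no reading.
- camera_params(name): a dict with "intrinsics" (3x3 intrinsics, pixels), "extrinsics" (4x4, takes a point from camera to world coordinates). Camera axes: x right, y up, looking along -z (the intrinsics and any distortion apply to the point x, -y, -z); pixel columns grow to the right and rows downward; lengths in m; the calibration is good to about 2 mm. A picture is of the moment at which its call begins: read the wrist's pose just before it. camera_params takes no time and is no camera call; for the wrist camera it gives the pose at the moment of the call.
- hand_in(): hands the job in; it is judged then, once.
The state is a dict: "clock": time; "qpos": joint angles; "dq": joint speeds; "effort": joint torques, N m; "ee_pos": TCP position; "ee_rot": TCP orientation; "contact_force": force on the tool from outside, world axes, zero at the start; "ft_torque": the same for the moment, N m; "finger_gap": finger opening in m; "gripper_force": force on a finger pad.
Only numpy, scipy, OpenCV 4.12 (cv2) and the standard library are available. Lean on these libraries where they do the work, as an engineer would, in place of code of your own. Each camera call takes 0.05 s, during which the arm holds its last target. There are 200 camera calls.

## Working session

There is one attempt and no reset: what is moved stays moved. The work goes in short steps, Python scripts to look and compute and a shell command to move; the robot and the scene stay as the last step left them, time stands still between calls to the robot, and variables do not carry over. Pictures are saved under pics/ and viewed, at most 10 in all, crops included, and the job is handed in when it is done.

```bash
mkdir -p pics
cat > h.py <<'E'
from cell import *
import numpy as np, cv2
def snap(n,f):
    p=camera_params(n); im,d=capture(n)
    cv2.imwrite(f'pics/{f}.png',im[:,:,::-1]); np.savez(f'pics/{f}.npz',im=im,d=d,K=p['intrinsics'],E=p['extrinsics'])
def px(f,u,v):
    z=np.load(f'pics/{f}.npz');d=z['d'][v,u];K=z['K'];E=z['E']
    return (E@[(u-K[0,2])*d/K[0,0],-(v-K[1,2])*d/K[1,1],-d,1])[:3]
def pz(f,u,v,h):
    z=np.load(f'pics/{f}.npz');K=z['K'];E=z['E']
    r=E[:3,:3]@[(u-K[0,2])/K[0,0],-(v-K[1,2])/K[1,1],-1];o=E[:3,3]
    return o+r*(h-o[2])/r[2]
E
python3 - <<'E'
from h import *
s=get_state();print(s)
snap('top','t0');snap('side','s0')
E
```

```text
{'clock': 0.0, 'qpos': array([-7.74013274e+01,  1.51692339e+01,  9.19803958e+01, -1.82474854e-03,
        7.29784572e+01, -2.11306522e+00]), 'dq': array([-0.02681052,  0.00810425, -0.02119367, -0.09804941, -0.00026887,
       -0.04719951]), 'effort': array([-2.87308416e-03, -5.02113354e+01, -3.56879675e+01,  7.24435947e-02,
        2.91320833e-02, -1.72372120e-04]), 'ee_pos': array([ 0.17127174, -0.65219805,  0.2483952 ]), 'ee_rot': array([-1.79871936e+02, -2.98032916e-03,  1.47122706e+01]), 'contact_force': array([-0.22508756,  0.36849955,  0.46085191]), 'ft_torque': array([0.01781375, 0.02914093, 0.01601032]), 'gripper_force': 0.0, 'finger_gap': 0.08801563169895193}
```

View pics/t0.png

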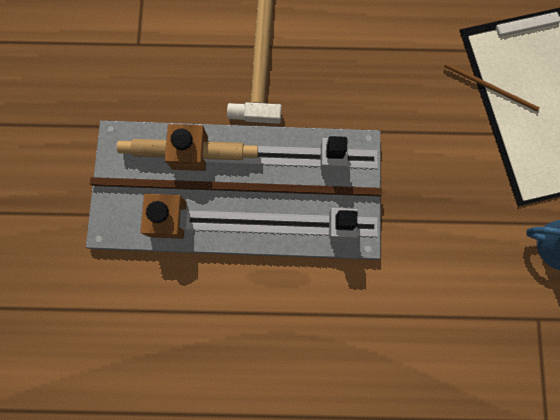

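View pics/s0.png

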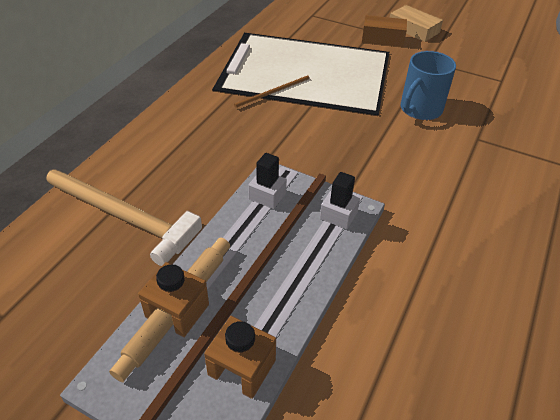

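The rung is in the upper lane of the top view: its end is near (258,152), the lane's stop grip near (337,147), and the other stop near (346,220). Next I'll enlarge and measure.

Run:
```python
from h import *
im=cv2.imread('pics/t0.png')[115:265,230:390]
cv2.imwrite('pics/t0c.png',cv2.resize(im,None,fx=4,fy=4,interpolation=cv2.INTER_CUBIC)[:600])
for n,u,v in [('tl',101,121),('bl',87,247),('tr',380,130),('br',380,258)]: print(n,pz('t0',u,v,.018).round(4),px('t0',u+(3 if u<200 else -3),v+(3 if v<200 else -3)).round(4))
for u,v in [(338,147),(346,220),(330,142),(252,152)]: print(u,v,px('t0',u,v).round(4))
# grip-top cloud
z=np.load('pics/t0.npz')
P=np.array([[px('t0',u,v) for u in range(315,365)] for v in range(130,235)]).reshape(-1,3)
g=P[(P[:,2]>.085)&(P[:,2]<.105)]
far=g[:,0]>np.median(P[:,0])
for q in (g[far],g[~far]):
  print(len(q),q.mean(0).round(4),cv2.minAreaRect((q[:,:2]*1000).astype(np.float32)))
P=np.array([[px('t0',u,v) for u in range(205,275)] for v in range(140,165)]).reshape(-1,3)
r=P[(P[:,2]>.035)&(P[:,2]<.06)];print(len(r),r.min(0),r.max(0)); 
lo=r[r[:,1]<r[:,1].min()+.006];print(lo.mean(0),cv2.fitLine(r[:,:2].astype(np.float32),cv2.DIST_HUBER,0,.01,.01).ravel())
```

```text
tl [0.6812 0.2514 0.018 ] [0.677  0.2469 0.0156]
bl [0.4746 0.2545 0.018 ] [0.4795 0.2507 0.0167]
tr [ 0.6754 -0.2054  0.018 ] [ 0.6703 -0.2005  0.0175]
br [ 0.4672 -0.2018  0.018 ] [ 0.4717 -0.197   0.0194]
338 147 [ 0.621  -0.128   0.0957]
346 220 [ 0.5138 -0.1393  0.0953]
330 142 [ 0.6288 -0.1165  0.0942]
252 152 [6.253e-01 4.000e-04 4.650e-02]
314 [ 0.6258 -0.1266  0.0933] ((626.8974609375, -127.01815032958984), (27.518239974975586, 24.509958267211914), 87.60392761230469)
338 [ 0.5163 -0.1404  0.0933] ((516.885009765625, -140.56536865234375), (26.905231475830078, 24.07400894165039), 89.34222412109375)
836 [ 0.6155375  -0.00679686  0.03532967] [0.64642291 0.07625193 0.05283326]
[ 0.62735591 -0.00363865  0.04348942] [0.02398745 0.9997123  0.62676644 0.03023287]
```

View pics/t0c.png

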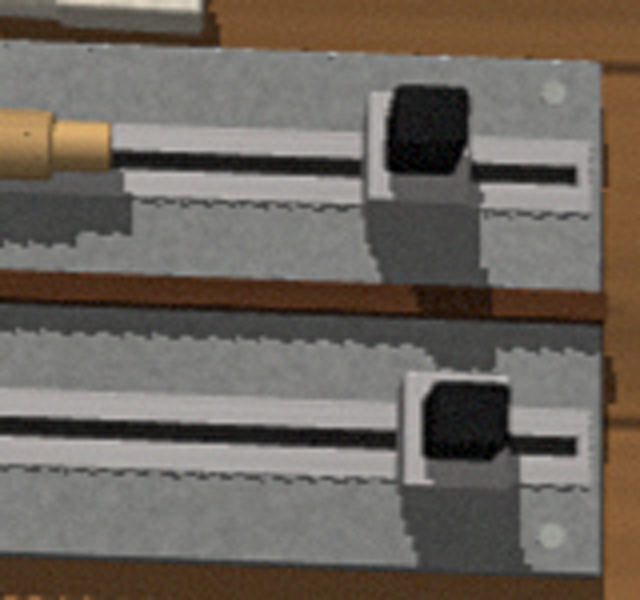

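The rung is in the far lane. The grip is at about (0.6265, -0.127) and the rung end at about y = -0.006. I'll move above the grip with the jaws closing along the lane.

```bash
python3 -m handwheel '[[0.03,-0.02,0.003,0,0,0.014],[0.06,-0.04,0.006,0,0,0.028],[0.09,-0.062,0.01,0,0,0.043],[0.12,-0.082,0.013,0,0,0.057],[0.15,-0.103,0.016,0,0,0.071],[0.18,-0.123,0.019,0,0,0.085],[0.21,-0.144,0.022,0,0,0.1],[0.24,-0.164,0.025,0,0,0.114],[0.27,-0.185,0.028,0,0,0.128],[0.3,-0.205,0.031,0,0,0.142],[0.33,-0.226,0.034,0,0,0.156],[0.36,-0.246,0.038,0,0,0.17],[0.4,-0.274,0.042,0,0,0.19],[0.44,-0.301,0.046,0,0,0.21],[0.48,-0.329,0.05,0,0,0.23],[0.52,-0.356,0.054,0,0,0.25],[0.55,-0.377,0.057,0,0,0.26],[0.5742,-0.3931,0.06,0,0,0.272],[0.5742,-0.3931,0.06,0,0,0.272],[0.5742,-0.3931,0.06,0,0,0.272]]' 1 25
python3 - <<'E'
from h import *
s=get_state();print(s['clock'],s['ee_pos'],s['ee_rot'],s['contact_force'],s['finger_gap'])
snap('wrist','w1')
print(px('t0',255,152),pz('t0',257.5,151.5,.046))
E
```

```text
clock: 1.77
ee_pos: [0.628, -0.124, 0.1885]
ee_rot: [-180.0, 0.1, -0.6]
contact_force: [-0.1, -0.0, 0.1]
finger_gap: 0.0884
gripper_force: 0.0
1.7667 [ 0.62800275 -0.12401779  0.18850471] [-1.79955347e+02  7.91945414e-02 -6.21233587e-01] [-0.09027463 -0.00292576  0.07038388] 0.08835401721297387
[ 0.62574574 -0.00422038  0.04534357] [ 0.62644326 -0.00813284  0.046     ]
```

View pics/w1.png

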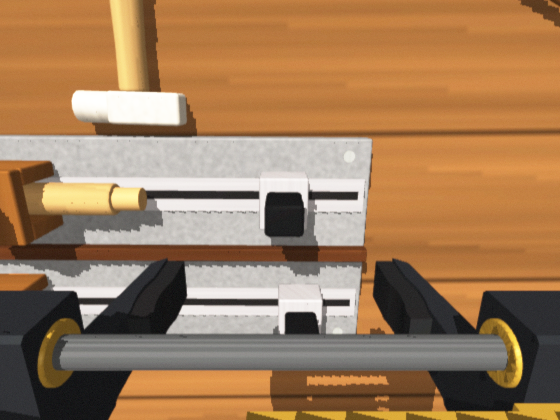

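The wrist view shows the far grip at about (284,215), midway between the fingers (180 to 380), with the rung end at (146,198). I'll check its position by depth before descending.

Run:
```python
from h import *
for u,v in [(284,217),(267,207),(301,207),(284,228),(142,190),(146,198)]: print(u,v,px('w1',u,v).round(4))
P=np.array([[px('w1',u,v) for u in range(255,315)] for v in range(170,245)]).reshape(-1,3)
q=P[(P[:,2]>.086)&(P[:,2]<.102)];print(q.min(0),q.max(0),q.mean(0),len(q))
```

```text
284 217 [ 0.6304 -0.1289  0.0932]
267 207 [ 0.6374 -0.1172  0.092 ]
301 207 [ 0.6365 -0.1408  0.0899]
284 228 [ 0.6222 -0.1288  0.093 ]
142 190 [ 0.6358 -0.0082  0.0326]
146 198 [ 0.6267 -0.0077  0.025 ]
[ 0.61546428 -0.1429205   0.08601605] [ 0.63880124 -0.11474478  0.09484779] [ 0.62807691 -0.12864134  0.09238933] 1301
```

```bash
python3 -m handwheel '[[0,0.004,0.02,0,0,0],[0,0.004,0.04,0,0,0],[0,0.004,0.06,0,0,0],[0,0.004,0.08,0,0,0],[0,0.004,0.1,0,0,0],[0,0.004,0.11,0,0,0],[0,0.004,0.117,0,0,0],[0,0.004,0.117,0,0,0],[0,0.004,0.117,0,0,0]]' 1 25
python3 -m handwheel '[[0,0,0,0,0,0],[0,0,0,0,0,0],[0,0,0,0,0,0],[0,0,0,0,0,0],[0,0,0,0,0,0],[0,0,0,0,0,0],[0,0,0,0,0,0],[0,0,0,0,0,0],[0,0,0,0,0,0],[0,0,0,0,0,0],[0,0,0,0,0,0],[0,0,0,0,0,0]]' 0 25
```

```text
clock: 2.57
ee_pos: [0.6268, -0.1317, 0.0733]
ee_rot: [180.0, -0.0, -0.9]
contact_force: [-0.4, -0.3, 0.1]
finger_gap: 0.0878
gripper_force: 0.0
clock: 3.57
ee_pos: [0.6269, -0.1303, 0.0726]
ee_rot: [-180.0, 0.0, -0.9]
contact_force: [0.7, 2.9, 0.1]
finger_gap: 0.0281
gripper_force: 25.0
```

The grip is held with a 28.1 mm gap. The rung should be about 0.10 m away, so I'll slide most of the way first.

```bash
python3 -m handwheel '[[0,-0.006,0,0,0,0],[0,-0.014,0,0,0,0],[0,-0.022,0,0,0,0],[0,-0.03,0,0,0,0],[0,-0.038,0,0,0,0],[0,-0.046,0,0,0,0],[0,-0.054,0,0,0,0],[0,-0.062,0,0,0,0],[0,-0.07,0,0,0,0],[0,-0.078,0,0,0,0],[0,-0.084,0,0,0,0],[0,-0.088,0,0,0,0],[0,-0.09,0,0,0,0],[0,-0.09,0,0,0,0],[0,-0.09,0,0,0,0]]'
python3 -m handwheel '[[0,-0.001,0,0,0,0],[0,-0.002,0,0,0,0],[0,-0.003,0,0,0,0],[0,-0.004,0,0,0,0],[0,-0.005,0,0,0,0],[0,-0.005,0,0,0,0]]'
```

```text
clock: 4.82
ee_pos: [0.6284, -0.0399, 0.0727]
ee_rot: [-179.9, -0.0, -0.9]
contact_force: [1.7, 2.7, -2.4]
finger_gap: 0.0277
gripper_force: 25.0
clock: 5.32
ee_pos: [0.6285, -0.0359, 0.0727]
ee_rot: [180.0, -0.0, -0.9]
contact_force: [2.9, -1.6, -3.5]
finger_gap: 0.0278
gripper_force: 25.0
```

```bash
for i in 1 2 3; do python3 -m handwheel '[[0,-0.001,0,0,0,0],[0,-0.002,0,0,0,0],[0,-0.002,0,0,0,0],[0,-0.002,0,0,0,0]]' | egrep 'pos|contact'; done
```

```text
ee_pos: [0.6285, -0.0337, 0.0727]
contact_force: [3.5, -2.3, -3.6]
ee_pos: [0.6285, -0.0316, 0.0727]
contact_force: [4.2, -2.9, -4.3]
ee_pos: [0.6285, -0.0297, 0.0727]
contact_force: [4.1, -2.7, -5.2]
```

```bash
for i in 1 2 3; do python3 -m handwheel '[[0,-0.001,0,0,0,0],[0,-0.001,0,0,0,0],[0,-0.001,0,0,0,0]]' | egrep 'pos|contact'; done
```

```text
ee_pos: [0.6285, -0.0287, 0.0727]
contact_force: [4.5, -2.5, -5.3]
ee_pos: [0.6286, -0.0278, 0.0727]
contact_force: [4.4, -3.2, -4.9]
ee_pos: [0.6286, -0.0268, 0.0727]
contact_force: [4.9, -2.6, -4.3]
```

```bash
for i in 1 2 3; do python3 -m handwheel '[[0,-0.001,0,0,0,0],[0,-0.001,0,0,0,0],[0,-0.001,0,0,0,0]]' | egrep 'pos|contact'; done
```

```text
ee_pos: [0.6286, -0.0264, 0.0727]
contact_force: [4.0, -4.1, -5.4]
ee_pos: [0.6286, -0.0264, 0.0727]
contact_force: [3.8, -8.5, -4.9]
ee_pos: [0.6286, -0.0263, 0.0727]
contact_force: [3.9, -12.0, -5.5]
```

Contact: the stop has halted at y = -0.0263 with the force rising to 12 N. I'll release it and lift.

```bash
python3 -m handwheel '[[0,0,0,0,0,0],[0,0,0,0,0,0],[0,0,0,0,0,0],[0,0,0,0,0,0],[0,0,0,0,0,0],[0,0,0,0,0,0],[0,0,0,0,0,0],[0,0,0,0,0,0],[0,0,0,0,0,0],[0,0,0,0,0,0]]' 1
python3 -m handwheel '[[0,0,-0.01,0,0,0],[0,0,-0.025,0,0,0],[0,0,-0.045,0,0,0],[0,0,-0.065,0,0,0],[0,0,-0.085,0,0,0],[0,0,-0.105,0,0,0],[0,0,-0.12,0,0,0],[0,0,-0.13,0,0,0],[-0.02,0,-0.13,0,0,0],[-0.05,0,-0.13,0,0,0],[-0.07,0,-0.13,0,0,0],[-0.08,0,-0.13,0,0,0],[-0.08,0,-0.13,0,0,0]]'
python3 - <<'E'
from h import *
snap('wrist','w2');snap('side','s2')
a=cv2.imread('pics/w2.png')[:,:400];b=cv2.imread('pics/s2.png')[130:340,130:400]
cv2.imwrite('pics/m2.png',np.hstack([a,cv2.resize(b,(400,311)) if 0 else cv2.copyMakeBorder(cv2.resize(b,(400,311)),0,109,0,0,0)]))
P=np.array([[px('w2',u,v) for u in range(0,560,1)] for v in range(0,260)]).reshape(-1,3)
q=P[(P[:,2]>.086)&(P[:,2]<.102)&(P[:,0]>.6)&(P[:,0]<.66)&(P[:,1]<.02)];print(q.min(0),q.max(0),len(q))
E
```

```text
clock: 8.65
ee_pos: [0.6285, -0.0238, 0.0727]
ee_rot: [-180.0, 0.0, -0.9]
contact_force: [-0.7, -0.3, -0.6]
finger_gap: 0.0879
gripper_force: 0.0
clock: 9.73
ee_pos: [0.5467, -0.0225, 0.2027]
ee_rot: [-180.0, 0.1, -0.9]
contact_force: [-0.2, -0.2, 0.3]
finger_gap: 0.088
gripper_force: 0.0
[ 0.61640434 -0.04203845  0.08831484] [ 0.64039531 -0.01410662  0.09521905] 1543
```

View pics/m2.png

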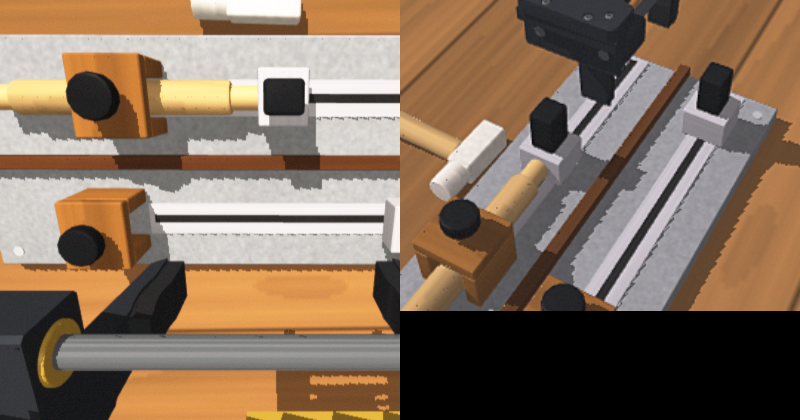

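The carriage face meets the tenon end at (258,97) with no gap. The other stop hasn't moved, and the gripper is clear of everything.

```bash
python3 -c "
from cell import *
print(hand_in())"
```

```text
the job is handed in; nothing more can be done
None
```

The far-lane stop now sits up against the end of the rung and has been released; the near-lane stop was left where it was, and the job is handed in (about 10 s on the clock).

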